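# Clamp the table-paper roll between its core cones

### The arm

A 6-joint arm with a two-finger parallel gripper is mounted at the origin on the work surface. World frame = base frame: x ahead of the robot, y to its left, z up, the work surface at z = 0. Lengths are in m, angles in rad, forces in N, time in s.
With the tool pointing down it reaches from about 0.425 to 0.95 m from the base axis. Payload 14.7 kg.
Tool frame: the origin (TCP) lies on the front face of the gripper's body, between the roots of the fingers; the fingertips stand 73 mm ahead of it and the grasp point (between the pads) lies 54 mm ahead of it; z points along the fingers, y is the line along which they close (so a half turn about z gives the same grasp; the last joint's range is limited). The gripper opens to 85 mm and grips with 20 to 120 N. Pads are 22 mm wide; open, the fingers measure 114 mm over their backs; the gripper's body (76 mm by 85 mm) begins 54 mm behind the grasp point. The pads swing forward as they close: fully open they stand 13 mm farther back than shut.
Start: joints at [-1.329, 0.48, 1.596, -0, 1.065, -0.047], TCP at [0.185, -0.623, 0.304] pointing down, gripper open.
Joint ranges: [-2.75, 2.75], [-0.82, 2.05], [0.23, 2.67], [-1.56, 4.7], [0.09, 2.69], [-2.92, 2.92]. Speed limits (rad/s): [1.89, 1.89, 2.39, 3.01, 3.01, 3.01].

### API

Orientations are given as [roll, pitch, yaw] about the fixed x, y, z axes, in that order (R = Rz(yaw) Ry(pitch) Rx(roll)).
In Python, from workcell import arm, capture gives the robot as it stands. The module is installed in compiled form; this text tells all that it offers.
- The arm moves only by the shell command python3 -m handwheel 'ROWS' [FORCE]. ROWS is JSON, a list that holds one entry, the list of rows, each a list of 7 numbers: the gripper command: -1 is shut, 1 is fully open, values between are in proportion, then the shift along the tool's x, y, z in units of 0.12 m (1.0 is 0.12 m), then the turn, a rotation vector about the tool's x, y, z in units of pi rad (1.0 is pi rad). In form: [[[jaw, x, y, z, ax, ay, az], ...]]. A call has 1 to 20 rows; each row is the pose to reach, as a shift and turn from the pose commanded when the call began, along the tool's axes at that moment, turning the shorter way round; what a row does not reach only later rows make up. A row lasts 1/8 s, in which the tool goes at most 62.5 mm and 10.7 degrees, less where a joint would pass 70% of its speed; a pose out of reach is approached as far as the arm can. A call with a number of a shift or a turn outside -1 to 1 is refused whole. A call with a gripper value outside its range is refused whole. The fingers move at their own pace and stop on an object; FORCE is the grip in N (left out, the last holds). Time passes only in rows, so rows that repeat a pose let the fingers close. It gives the time, the measured TCP pose, the force, the opening and the grip force at its end, in the units of the state.
- arm.observe(): the state, without advancing time (a new reading comes with each control period).
- capture(name): name is "side" or "top"; returns a dict with "image" (384x512x3 uint8, red, green, blue), "z_map" (384x512 float32, m along the optical axis (not along the pixel's ray), 0 where there is no reading), "fx", "fy", "cx", "cy" (pixels), "extrinsics" (4x4, takes a point from world to camera coordinates). Camera axes: x right, y down, z forward; pixel columns grow to the right and rows downward; lengths in m; the calibration is good to about 2 mm. A picture is of the moment at which its call begins.
- arm.close_job(): hands the job in; it is judged then, once.
The state is a dict: "t": time; "joints": joint angles; "qd": joint speeds; "joint_torque": joint torques, N m; "eef_pos": TCP position; "eef_rot": TCP orientation; "contact_force": force on the tool from outside, world axes, zero at the start; "ft_torque": the same for the moment, N m; "width": opening from 0.0 (shut) to 1.0 (fully open); "grasp_force": force on a finger pad.
Only numpy, scipy, OpenCV 4.12 (cv2) and the standard library are available. Lean on these libraries where they do the work, as an engineer would, in place of code of your own. Each camera call takes 0.05 s, during which the arm holds its last target. There are 200 camera calls.

### The job

The paper roll on the table stand hangs loose on its bar. Slacken the clamp screw on the cone hub (the end on the robot's right), slide the hub along the bar into the roll's core until the roll sits centred on both cones and the brake spring at the other end pushes back with about 10 newtons, and tighten the screw again while you hold it there. Never squeeze the roll with more than 20 newtons or shift the things standing round the stand, and let go at the end.

Things in the scene. Friction and masses are not known exactly. Their poses are not given: they have to be found in the camera images.
- roll_stand: Grey steel table stand for a paper roll, fixed: base plate 150 x 410 mm, an upright 113 mm high at each end (y = -190 and +190 mm), a tear-off blade along the robot's side (52 mm high). Origin: centre of the plate's underside, on the table; z up, y along the bar. The cone hub is at the -y end (the robot's right), the brake cone at the +y end.
- bar_mid (a point): Middle of the stand's round aluminium bar, 24 mm thick, 100 mm above the table; axes as the stand's (y along the bar). A dark flat is milled along its top.
- brake_end (a point): Point on the bar's axis at the +y end, fixed to the stand at its y = 110 mm. The tip of the grey brake cone lies within 6 mm of it along the bar, elsewhere every time and not measured. The cone has the hub cone's shape, tip to -y, and slides on a coil spring that starts to give at 2 N and takes 4 N more per mm, for 6 mm, then is solid.
- paper_roll: Part-used roll of brown paper, 80 mm in diameter, 160 mm long, about 0.36 kg, core 38 mm wide; loose on the bar. Origin: its centre; y axis along the roll. It starts hanging on the bar, 7 mm too low, clear of both cones. Pushed over the cones (a few newtons) it rides up until centred, about 14 mm of each cone inside the core.
- cone_hub: Hub on the bar: aluminium collar 38 mm across from y = -22 to +26 mm, grey flange 52 mm across to y = +30, then a cone that points to +y, towards the roll. Origin: on the bar's axis under the screw; axes as the stand's. It slides but cannot turn on the bar. Screw slack: drags about 1.5 N, and the spring pushes it back if let go. Screw tight: over 40 N to shift it.
- cone_tip (a point): Centre of the hub cone's tip, 60 mm from the hub's origin along the bar; the cone thins out on the bar here (24 mm across) and widens to 52 mm over 29 mm. From its start it has some 40 to 70 mm to travel along +y until the spring is loaded.
- screw_head (a point): Centre of the black head of the clamp screw, upright on the hub's collar, 43 mm above the bar's axis. The head is a bar 28 mm long (its x axis, level), 12 mm thick (its y axis, between the flats to grip) and 24 mm high (z up), on a bare stem 12 mm high and 10 mm thick. It turns with the screw. The hub may be pushed along the bar by it.
- screw (a joint): Turn of the clamp screw in rad: 0 = fully tight (a stop; starts at 0 to 0.12), growing counterclockwise seen from above to 1.3. The clamp is slack from 0.7 on, firmly tight below 0.2. At 0 the head's x axis points 56 degrees counterclockwise of the stand's x axis; at 0.6 it lies along the bar. It takes 0.07 to 0.2 N m to turn and stays where it is left.
- egg_tray: Bystander: open cardboard tray with cells, 100 x 150 x 35 mm, right of the stand. Origin under its centre.
- tape_roll: Bystander: roll of tape lying flat, 90 mm across, 25 mm high, beyond the stand. Origin under its centre.
- brush_cup: Bystander: white cup 76 mm across, 95 mm high, beyond the stand. Origin under its centre.
- brush: Bystander: small wooden brush 170 mm long, 20 mm high, lying on the robot's side of the stand. Origin under its middle.
Mind the look-alikes: they are no part of the job. What is shaped like the paper_roll but pink is not meant.

How it is judged:
On the way, in this order (a step that is already met when the one before it is completed fails the run):
1. the clamp screw is slackened to more than 0.65 rad (value of joint screw above 0.65 rad), for 0.2 s.
2. with the screw slack, the hub is pressed into the roll's core with more than 5 N and the roll is centred on the cones (value of joint screw above 0.6 rad and contact force between cone_hub and paper_roll above 5 N and z of paper_roll in the frame of roll_stand between 0.0965 and 0.1035 m and x of paper_roll in the frame of roll_stand between -0.0035 and 0.0035 m and angle between the y axis of paper_roll and the y axis of roll_stand, either way round below 0.04 rad), for 0.3 s.
At the end, for the whole second after the job is handed in: The screw is tight again (below 0.2 rad), the hub presses on the roll with 5 to 16 N, the roll is centred on both cones (its axis within 3.5 mm and 0.04 rad of the bar's) and everything is at rest (value of joint screw below 0.2 rad and contact force between cone_hub and paper_roll between 5 and 16 N and z of paper_roll in the frame of roll_stand between 0.0965 and 0.1035 m and x of paper_roll in the frame of roll_stand between -0.0035 and 0.0035 m and angle between the y axis of paper_roll and the y axis of roll_stand, either way round below 0.04 rad and linear speed of paper_roll below 0.01 m/s and linear speed of cone_hub below 0.005 m/s); the robot touches nothing.
It fails at once if the hub squeezes the roll with more than 20 N (contact force between cone_hub and paper_roll above 20 N).
It fails at once if one of the things round the stand (egg tray, tape roll, cup, brush) is moved more than 20 mm (distance of any of egg_tray, tape_roll, brush_cup, brush from where it was at the start of the episode above 0.02 m).
It also fails if it takes over 51 s, if anything falls off the work surface, if the arm or the gripper's body presses on something with over 40 N, if the wrist force passes 120 N, or if a joint passes its speed limit or range.

## Working session

There is one attempt and no reset: what is moved stays moved. The work goes in short steps, Python scripts to look and compute and a shell command to move; the robot and the scene stay as the last step left them, time stands still between calls to the robot, and variables do not carry over. Pictures are saved under pics/ and viewed, at most 10 in all, crops included, and the job is handed in when it is done.

```bash
mkdir -p pics; python3 - <<'E'
from workcell import arm,capture
import cv2,numpy as np
s=arm.observe();print({k:np.round(v,3).tolist() for k,v in s.items()})
for n in("top","side"):
    c=capture(n);cv2.imwrite(f"pics/{n}0.png",c["image"][:,:,::-1]);np.savez(f"{n}0.npz",**c)
    print(n,c["fx"],c["cx"],c["cy"],np.round(c["extrinsics"],3).tolist())
E
```

```text
{'t': 0.0, 'joints': [-1.329, 0.481, 1.597, -0.0, 1.065, -0.047], 'qd': [0.0, -0.001, 0.001, -0.0, -0.002, 0.001], 'joint_torque': [-0.005, -95.063, -43.019, -0.001, 0.012, 0.0], 'eef_pos': [0.185, -0.623, 0.303], 'eef_rot': [-3.14, -0.0, 0.289], 'contact_force': [0.619, 0.933, 0.018], 'ft_torque': [-0.007, 0.007, -0.083], 'grasp_force': 0.0, 'width': 0.998}
top 449.32918697565856 255.19558006932212 196.32416875548574 [[-0.018, -1.0, -0.005, 0.032], [-0.999, 0.018, -0.039, 0.553], [0.039, 0.005, -0.999, 1.129], [0.0, 0.0, 0.0, 1.0]]
side 497.6990759048778 259.435053283636 191.7934628416508 [[-0.952, -0.306, -0.011, 0.556], [-0.197, 0.639, -0.744, 0.175], [0.234, -0.706, -0.668, 1.273], [0.0, 0.0, 0.0, 1.0]]
```

View pics/top0.png

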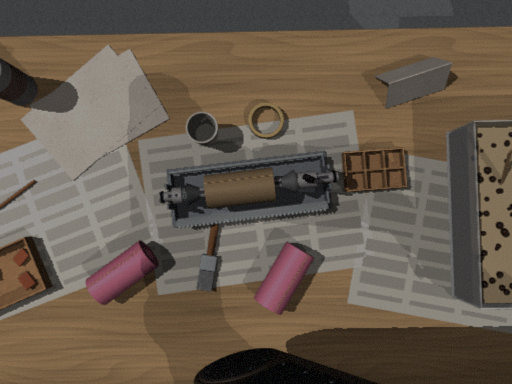

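View pics/side0.png

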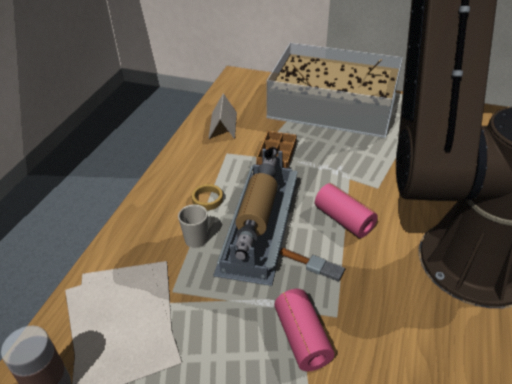

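The top view shows the stand from about (170,197) to (330,183). The brown roll is at (240,188), the hub and black screw head near (310,179), and the egg tray is just to the right at (375,170). I'll measure from the depth next.

```bash
cat >h.py <<'E'
import numpy as np,cv2
def cloud(c):
    z=c["z_map"];v,u=np.mgrid[:z.shape[0],:z.shape[1]]
    p=np.stack([(u-c["cx"])/c["fx"]*z,(v-c["cy"])/c["fy"]*z,z],-1)
    E=c["extrinsics"];w=(p-E[:3,3])@E[:3,:3]
    w[z==0]=np.nan
    return w
E
python3 - <<'E'
from h import *
np.set_printoptions(precision=3,suppress=True,linewidth=200)
c=np.load("top0.npz");w=cloud(c);im=c["image"].astype(int)
print("table z",np.nanmedian(w[250:290,180:195,2]))
hsv=cv2.cvtColor(c["image"],cv2.COLOR_RGB2HSV)
# roll: z> .08 region
reg=np.zeros(w.shape[:2],bool);reg[140:235,155:340]=1
m=reg&(w[...,2]>.09)&(w[...,2]<.16)
n,l,st,ce=cv2.connectedComponentsWithStats(m.astype(np.uint8))
for i in range(1,n):
    if st[i,4]>8:
        q=w[l==i];print(st[i],q.min(0),q.max(0),np.median(q,0))
# z rows along the axis
for u in range(160,336,2):
    col=w[150:225,u,2];k=np.nanargmax(col);print(u,150+k,w[150+k,u],c["image"][150+k,u])
x0,y0,x1,y1=155,145,345,235
cv2.imwrite("pics/top_crop.png",cv2.resize(c["image"][y0:y1,x0:x1,::-1],None,fx=4.2,fy=4.2,interpolation=cv2.INTER_CUBIC))
E
```

```text
table z 0.0010225668000838472
[193 140  19   4  32] [0.678 0.124 0.09 ] [0.686 0.166 0.1  ] [0.683 0.144 0.094]
[ 159  164  180   45 3993] [ 0.524 -0.172  0.09 ] [0.621 0.246 0.16 ] [0.571 0.049 0.121]
160 197 [0.552 0.241 0.116] [50 47 49]
162 193 [0.561 0.236 0.115] [23 22 26]
164 195 [0.556 0.232 0.113] [107 103 103]
166 185 [0.579 0.227 0.114] [53 52 58]
168 195 [0.556 0.223 0.115] [57 56 58]
170 196 [0.554 0.218 0.114] [42 39 44]
172 196 [0.553 0.212 0.123] [105 105 103]
174 197 [0.551 0.208 0.121] [100  95  96]
176 194 [0.558 0.203 0.12 ] [50 47 51]
178 193 [0.56  0.199 0.119] [114 110 109]
180 196 [0.553 0.193 0.124] [101  98  97]
182 196 [0.553 0.19  0.116] [66 66 69]
184 194 [0.557 0.185 0.117] [61 63 62]
186 190 [0.566 0.179 0.128] [43 44 43]
188 195 [0.554 0.175 0.127] [42 43 42]
190 193 [0.559 0.17  0.125] [38 38 38]
192 192 [0.561 0.166 0.121] [49 50 49]
194 193 [0.559 0.162 0.118] [41 39 43]
196 192 [0.561 0.158 0.117] [48 48 49]
198 192 [0.561 0.153 0.115] [39 40 40]
200 190 [0.566 0.149 0.114] [82 77 78]
202 194 [0.557 0.144 0.113] [92 87 88]
204 184 [0.579 0.137 0.13
[... 2058 characters left out ...]
88 -0.085  0.138] [61 59 61]
304 178 [ 0.586 -0.088  0.156] [10 16 18]
306 175 [ 0.593 -0.092  0.158] [12 11 16]
308 175 [ 0.593 -0.097  0.155] [17 22 20]
310 178 [ 0.586 -0.101  0.158] [ 8 14 18]
312 177 [ 0.588 -0.105  0.158] [16 18 14]
314 177 [ 0.588 -0.11   0.157] [52 49 48]
316 179 [ 0.586 -0.119  0.121] [38 37 39]
318 177 [ 0.591 -0.124  0.116] [41 38 42]
320 176 [ 0.593 -0.129  0.116] [51 51 52]
322 178 [ 0.589 -0.134  0.112] [48 45 49]
324 179 [ 0.586 -0.138  0.113] [85 84 83]
326 176 [ 0.593 -0.143  0.116] [45 44 47]
328 174 [ 0.598 -0.148  0.113] [98 95 96]
330 188 [ 0.565 -0.151  0.114] [63 66 68]
332 186 [ 0.569 -0.155  0.118] [61 59 59]
334 174 [ 0.597 -0.161  0.118] [ 8  6 11]
```

View pics/top_crop.png

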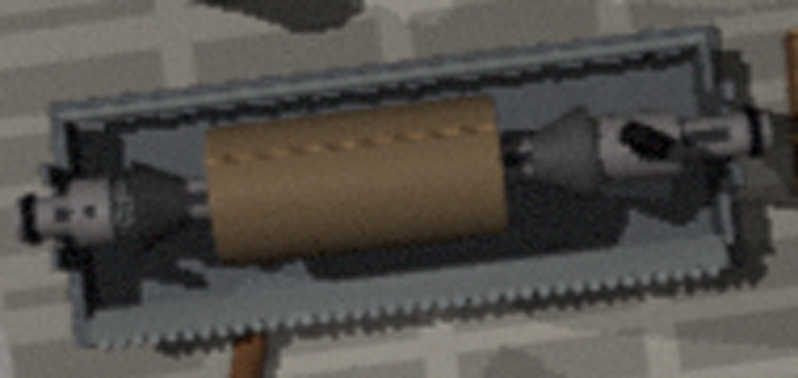

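The crop shows the hub flange at about (580,150) and the screw head at about (647,138), with its long axis running from upper left to lower right. That matches 56° plus the stand's yaw. Now the exact fits.

```bash
python3 - <<'E'
from h import *
np.set_printoptions(precision=4,suppress=True,linewidth=200)
for n in("top","side"):
    c=np.load(n+"0.npz");w=cloud(c)
    near=(abs(w[...,0]-.59)<.03)&(abs(w[...,1]+.1)<.035)
    m=near&(w[...,2]>.14)&(w[...,2]<.165)
    v,u=np.nonzero(m);q=w[m]
    print(n,"head",len(q),q.mean(0),np.median(q,0),"mid",(q.min(0)+q.max(0))/2, np.percentile(q[:,2],[5,50,95]),"px",u.mean(),v.mean())
    t=q[q[:,2]>.15] 
    r=cv2.minAreaRect((t[:,:2]*1000).astype(np.float32));print(r)
    d=t[:,:2]-t[:,:2].mean(0);U,S,V=np.linalg.svd(d);print("head angle",np.degrees(np.arctan2(V[0,1],V[0,0])))
    # roll axis & stand rim
    im=c["image"].astype(int)
    b=(im[...,0]-im[...,2]>20)&(w[...,2]>.11)&(w[...,2]<.145)&(abs(w[...,0]-.565)<.06)&(abs(w[...,1]-.06)<.1)
    q=w[b];ys=np.arange(-.015,.136,.005);mid=[]
    for y in ys:
        s=q[abs(q[:,1]-y)<.004]
        if len(s)>10: mid.append((y,(s[:,0].min()+s[:,0].max())/2, s[:,2].max()))
    mid=np.array(mid);p=np.polyfit(mid[:,0],mid[:,1],1);print("roll axis x=%.4f%+.4f*y"%(p[1],p[0]),"yaw deg",np.degrees(np.arctan(-p[0])),"y ends",q[:,1].min(),q[:,1].max())
c=np.load("top0.npz");w=cloud(c)
m=(w[...,2]>.03)&(w[...,2]<.165)&(abs(w[...,0]-.57)<.13)&(abs(w[...,1]-.045)<.225)
n,l,st,ce=cv2.connectedComponentsWithStats(m.astype(np.uint8));print(st[1:][st[1:,4]>30])
i=1+np.argmax(st[1:,4]);print("stand rect",cv2.minAreaRect((w[l==i][:,:2]*1000).astype(np.float32)))
k=w[120:310,445:512];print("box zmax",np.nanmax(k[...,2]),np.nanmin(k[k[...,2]>.05][:,0]),np.nanmax(k[k[...,2]>.05][:,1]))
# flange/tip along the bar
E
```

```text
top head 74 [ 0.5863 -0.0987  0.1538] [ 0.5861 -0.0989  0.1546] mid [ 0.5863 -0.0991  0.1508] [0.1466 0.1546 0.1578] px 308.8918918918919 177.8918918918919
((586.906494140625, -98.74656677246094), (26.734094619750977, 12.308444023132324), 65.75958251953125)
head angle -111.9251350176135
roll axis x=0.5768-0.0974*y yaw deg 5.560390792111296 y ends -0.02419554717309256 0.13960189311707555
side head 54 [ 0.5864 -0.0951  0.1497] [ 0.5862 -0.0935  0.1511] mid [ 0.5867 -0.0986  0.1484] [0.1411 0.1511 0.1555] px 268.462962962963 151.14814814814815
((586.133056640625, -98.68453979492188), (28.944814682006836, 14.334043502807617), 75.75862884521484)
head angle 74.8704291236169
roll axis x=0.5769-0.1078*y yaw deg 6.1553241809967485 y ends -0.02446697584255496 0.14366448530888518
[[ 188  134   29   11  114]
 [ 159  153  180   76 6153]]
stand rect ((566.9650268554688, 36.301666259765625), (144.64608764648438, 418.9144287109375), 5.995785713195801)
box zmax 0.19527854831979108 0.28971192768841214 -0.4666445109187193
```

```bash
python3 -m handwheel '[[[1,0.89,-0.65,0,0,0,0],[1,0.89,-0.65,0,0,0,0],[1,0.89,-0.65,0,0,0,0],[1,0.89,-0.65,0,0,0,0]]]' 40
python3 -m handwheel '[[[1,0.89,-0.65,0,0,0,0],[1,0.89,-0.65,0,0,0,0],[1,0.89,-0.65,0,0,0,0],[1,0.89,-0.65,0,0,0,0]]]'
python3 -m handwheel '[[[1,0.89,-0.65,0,0,0,0],[1,0.89,-0.65,0,0,0,0],[1,0.89,-0.65,0,0,0,0],[1,0.89,-0.65,0,0,0,0]]]'
python3 -m handwheel '[[[1,0.89,-0.65,0,0,0,0],[1,0.89,-0.65,0,0,0,0],[1,0.89,-0.65,0,0,0,0],[1,0.89,-0.65,0,0,0,0]]]'
```

```text
t: 0.6
eef_pos: [0.2657, -0.5178, 0.304]
eef_rot: [3.141, 0.0, 0.29]
contact_force: [0.4, -0.6, 0.4]
width: 0.999
grasp_force: 0.0
t: 1.1
eef_pos: [0.3454, -0.4136, 0.3039]
eef_rot: [3.141, 0.0, 0.289]
contact_force: [-0.4, -0.5, 0.1]
width: 1.002
grasp_force: 0.0
t: 1.6
eef_pos: [0.4255, -0.3087, 0.3038]
eef_rot: [3.141, 0.0, 0.289]
contact_force: [0.0, 0.1, -0.6]
width: 1.0
grasp_force: 0.0
t: 2.1
eef_pos: [0.5055, -0.2037, 0.3037]
eef_rot: [3.141, 0.0, 0.288]
contact_force: [-1.1, -0.1, -0.2]
width: 0.999
grasp_force: 0.0
```

```bash
python3 -m handwheel '[[[1,0.90,-0.65,0,0,0,-0.276],[1,0.90,-0.65,0,0,0,-0.276],[1,0.90,-0.65,0,0,0,-0.276],[0,0.90,-0.65,0,0,0,-0.276],[0,0.90,-0.65,0,0,0,-0.276],[0,0.90,-0.65,0,0,0,-0.276],[0,0.90,-0.65,0,0,0,-0.276],[0,0.90,-0.65,0,0,0,-0.276]]]'
python3 - <<'E'
from h import *
from workcell import arm,capture
c=capture("top");cv2.imwrite("pics/t1.png",cv2.resize(c["image"][110:240,220:400,::-1],None,fx=4,fy=4,interpolation=cv2.INTER_CUBIC))
E
```

```text
t: 3.1
eef_pos: [0.5869, -0.0975, 0.3039]
eef_rot: [3.142, 0.0, 1.153]
contact_force: [0.4, -0.8, -0.3]
width: 0.501
grasp_force: 0.0
```

```bash
python3 -m handwheel '[[[0,-0.01,0,0.4,0,0,0],[0,-0.01,0,0.7,0,0,0],[0,-0.01,0,0.85,0,0,0],[0,-0.01,0,0.89,0,0,0],[0,-0.01,0,0.89,0,0,0]]]'
python3 - <<'E'
from h import *
from workcell import arm,capture
c=capture("side");cv2.imwrite("pics/s1.png",cv2.resize(c["image"][80:280,190:370,::-1],None,fx=3,fy=3,interpolation=cv2.INTER_CUBIC))
E
```

```text
t: 3.78
eef_pos: [0.5871, -0.098, 0.1978]
eef_rot: [3.141, -0.0, 1.156]
contact_force: [-0.2, 1.1, -0.0]
width: 0.501
grasp_force: 0.0
```

View pics/s1.png

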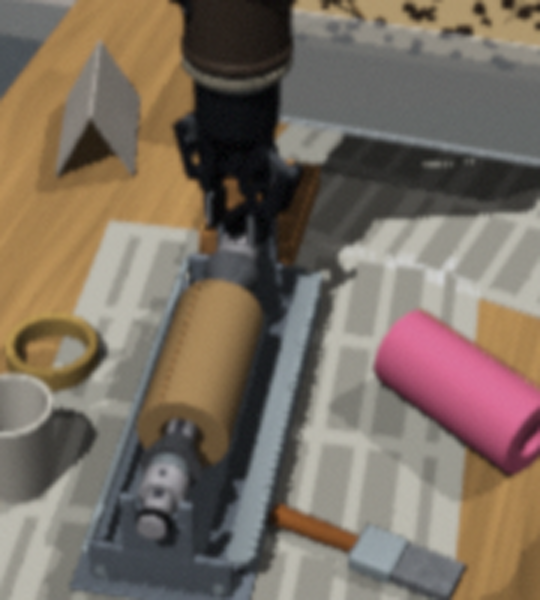

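The fingers straddle the screw head at about (235,215) in the crop and touch nothing. I'll close gently.

```bash
python3 -m handwheel '[[[-0.5,0,0,0,0,0,0],[-0.8,0,0,0,0,0,0],[-1,0,0,0,0,0,0],[-1,0,0,0,0,0,0],[-1,0,0,0,0,0,0],[-1,0,0,0,0,0,0],[-1,0,0,0,0,0,0]]]' 30; python3 -c "
from workcell import arm
s=arm.observe();print(s['contact_force'],s['ft_torque'],s['width'])"
```

```text
t: 4.7
eef_pos: [0.5874, -0.098, 0.198]
eef_rot: [3.14, -0.0, 1.156]
contact_force: [0.5, -0.1, 7.8]
width: 0.132
grasp_force: 34.8
[ 0.54276514 -0.09533607  7.77448117] [ 0.13409215 -0.19426108  0.06010634] 0.13205552254115938
```

```bash
python3 -m handwheel '[[[-1,0,0,0,0,0,-0.04],[-1,0,0,0,0,0,-0.08],[-1,0,0,0,0,0,-0.12],[-1,0,0,0,0,0,-0.16],[-1,0,0,0,0,0,-0.20],[-1,0,0,0,0,0,-0.24],[-1,0,0,0,0,0,-0.27],[-1,0,0,0,0,0,-0.27],[-1,0,0,0,0,0,-0.27],[-1,0,0,0,0,0,-0.27]]]'; python3 - <<'E'
from h import *
from workcell import arm,capture
s=arm.observe();print(s['contact_force'],s['ft_torque'],s['width'],s['eef_rot'])
E
```

```text
t: 5.95
eef_pos: [0.5867, -0.098, 0.1979]
eef_rot: [3.141, 0.001, 2.004]
contact_force: [-3.1, -1.1, 11.5]
width: 0.137
grasp_force: 35.4
[-3.06707442 -1.10848134 11.50808637] [-0.16057407  0.51351116  0.1229618 ] 0.13697648318500502 [3.14118809e+00 5.69455513e-04 2.00430876e+00]
```

```bash
python3 -m handwheel '[[[-1,0.04,0.014,0,0,0,0],[-1,0.08,0.027,0,0,0,0],[-1,0.12,0.041,0,0,0,0],[-1,0.157,0.055,0,0,0,0],[-1,0.157,0.055,0,0,0,0]]]'
python3 -m handwheel '[[[-1,0.03,0.01,0,0,0,0],[-1,0.06,0.02,0,0,0,0],[-1,0.079,0.027,0,0,0,0],[-1,0.079,0.027,0,0,0,0]]]'
```

```text
t: 6.58
eef_pos: [0.5846, -0.0778, 0.1979]
eef_rot: [3.141, 0.0, 2.005]
contact_force: [-2.9, 0.3, 12.2]
width: 0.13
grasp_force: 35.5
t: 7.08
eef_pos: [0.5837, -0.0681, 0.198]
eef_rot: [3.141, 0.0, 2.004]
contact_force: [-3.7, 0.9, 12.2]
width: 0.134
grasp_force: 35.5
```

```bash
python3 - <<'E'
from h import *
from workcell import arm,capture
c=capture("top");d=capture("side");np.savez("side2.npz",**d);np.savez("top2.npz",**c)
a=cv2.resize(c["image"][150:230,155:345,::-1],(760,320),interpolation=cv2.INTER_CUBIC)
b=cv2.resize(d["image"][120:290,200:320,::-1],None,fx=3,fy=3,interpolation=cv2.INTER_CUBIC)[:280]
b0=cv2.resize(np.load("side0.npz")["image"][120:290,200:320,::-1],None,fx=3,fy=3,interpolation=cv2.INTER_CUBIC)[:280]
o=np.zeros((600,760,3),np.uint8);o[:320]=a;o[320:,:360]=b;o[320:,380:740]=b0
cv2.imwrite("pics/c2.png",o)
E
```

```text
(no output)
```

View pics/c2.png

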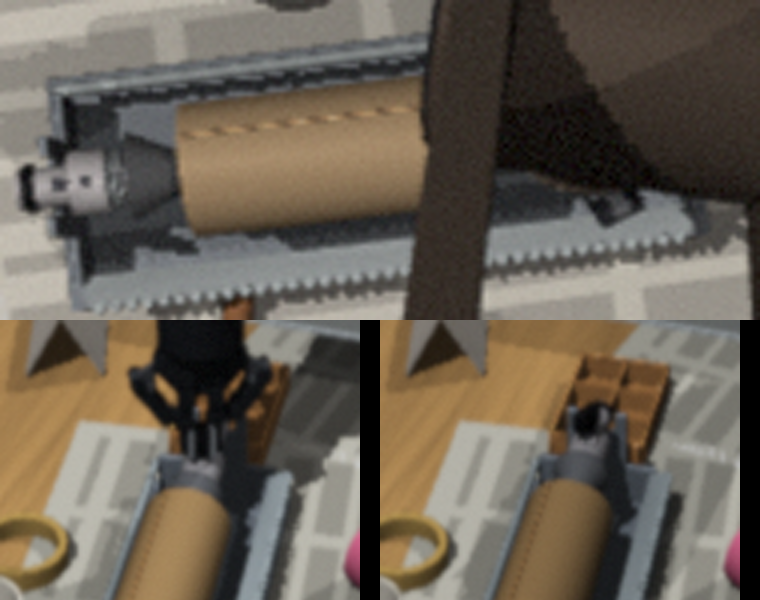

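The brake end of the roll has moved from about u=204 to u=200, so the hub is sliding and pushing the roll. I'll carry on in smaller steps and ease the vertical load a little.

```bash
python3 -m handwheel '[[[-1,0.02,0.007,-0.004,0,0,0],[-1,0.04,0.014,-0.006,0,0,0],[-1,0.04,0.014,-0.006,0,0,0]]]'|grep -E "pos|contact"
for i in 1 2 3; do python3 -m handwheel '[[[-1,0.008,0.003,0,0,0,0],[-1,0.016,0.006,0,0,0,0]]]'|grep -E "pos|contact"; done
```

```text
eef_pos: [0.5831, -0.0629, 0.198]
contact_force: [-1.9, -1.3, 6.2]
eef_pos: [0.583, -0.0611, 0.198]
contact_force: [-2.3, -4.3, 6.9]
eef_pos: [0.5828, -0.059, 0.198]
contact_force: [-2.6, -3.2, 6.4]
eef_pos: [0.5825, -0.057, 0.198]
contact_force: [-3.2, -3.0, 7.2]
```

```bash
for i in 1 2 3; do python3 -m handwheel '[[[-1,0.008,0.003,0,0,0,0],[-1,0.012,0.004,0,0,0,0]]]'|grep -E "pos|contact"; done
```

```text
eef_pos: [0.5824, -0.0555, 0.198]
contact_force: [-3.1, -4.3, 7.0]
eef_pos: [0.5822, -0.0539, 0.198]
contact_force: [-3.3, -3.1, 6.8]
eef_pos: [0.5821, -0.0524, 0.198]
contact_force: [-2.9, -3.3, 6.8]
```

```bash
for i in 1 2; do python3 -m handwheel '[[[-1,0.008,0.003,0,0,0,0],[-1,0.012,0.004,0,0,0,0]]]'|grep -E "pos|contact"; done
```

```text
eef_pos: [0.5819, -0.0509, 0.198]
contact_force: [-3.2, -3.7, 6.8]
eef_pos: [0.5818, -0.0494, 0.198]
contact_force: [-1.9, -2.5, 6.8]
```

```bash
for i in 1 2; do python3 -m handwheel '[[[-1,0.008,0.003,0,0,0,0],[-1,0.012,0.004,0,0,0,0]]]'|grep -E "pos|contact"; done; python3 - <<'E'
from h import *
from workcell import arm,capture
np.set_printoptions(precision=4,suppress=True)
for f in("top0","top2","now"):
    c=capture("top") if f=="now" else np.load(f+".npz");w=cloud(c);im=c["image"].astype(int)
    b=(im[...,0]-im[...,2]>20)&(w[...,2]>.10)&(w[...,2]<.155)&(abs(w[...,0]-.565)<.05)&(abs(w[...,1]-.07)<.1)
    q=w[b]; tops=[np.percentile(q[abs(q[:,1]-y)<.01][:,2],90) for y in(.03,.06,.09,.12,.14)]
    print(f,"left end y",np.percentile(q[:,1],99.7),"top z",np.array(tops))
cv2.imwrite("pics/t3.png",cv2.resize(c["image"][150:230,155:345,::-1],(760,320),interpolation=cv2.INTER_CUBIC))
E
```

```text
eef_pos: [0.5816, -0.0479, 0.198]
contact_force: [-3.2, -3.5, 7.4]
eef_pos: [0.5814, -0.0464, 0.198]
contact_force: [-2.7, -4.0, 7.0]
top0 left end y 0.13811349290617497 top z [0.1345 0.1335 0.1335 0.1334 0.1331]
top2 left end y 0.15093101143452486 top z [0.1338 0.1336 0.1331 0.133  0.1332]Traceback (most recent call last):
  File "<stdin>", line 7, in <module>
    return _quantile_unchecked(
        a, q, axis, out, overwrite_input, method, keepdims, weights)
    return _ureduce(a,
                    func=_quantile_ureduce_func,
    ...<5 lines>...
                    overwrite_input=overwrite_input,
                    method=method)
    r = func(a, **kwargs)
    result = _quantile(arr,
                       quantiles=q,
    ...<2 lines>...
                       out=out,
                       weights=wgt)
    slices_having_nans = np.isnan(arr[-1, ...])
                                  ~~~^^^^^^^^^
IndexError: index -1 is out of bounds for axis 0 with size 0
```

```bash
cat >look.py <<'E'
from h import *
from workcell import arm,capture
def roll(c):
    w=cloud(c);im=c["image"].astype(int)
    b=(im[...,0]-im[...,2]>20)&(w[...,2]>.10)&(w[...,2]<.155)&(abs(w[...,0]-.565)<.05)&(abs(w[...,1]-.07)<.1)
    q=w[b]; return [round(float(np.percentile(q[:,1],99.7)),4)]+[round(float(np.percentile(s,90)),4) if len(s)>20 else 0 for s in (q[abs(q[:,1]-y)<.01][:,2] for y in(.0,.03,.06,.09,.12,.14))]
E
python3 - <<'E'
from look import *
c=capture("top");d=capture("side");print("top",roll(c),"side",roll(d),"side0",roll(np.load("side0.npz")))
a=cv2.resize(c["image"][150:230,155:345,::-1],(760,320),interpolation=cv2.INTER_CUBIC)
b=cv2.resize(d["image"][130:270,200:320,::-1],None,fx=2,fy=2,interpolation=cv2.INTER_CUBIC)
b0=cv2.resize(np.load("side2.npz")["image"][130:270,200:320,::-1],None,fx=2,fy=2,interpolation=cv2.INTER_CUBIC)
o=np.zeros((600,760,3),np.uint8);o[:320]=a;o[320:,:240]=b;o[320:,380:620]=b0
cv2.imwrite("pics/c3.png",o)
E
```

```text
top [0.16, 0.138, 0, 0.138, 0.1377, 0.1368, 0.1368] side [0.162, 0.1385, 0.1383, 0.137, 0.1369, 0.136, 0.1356] side0 [0.1418, 0.1323, 0.1322, 0.1322, 0.1322, 0.133, 0.13]
```

View pics/c3.png

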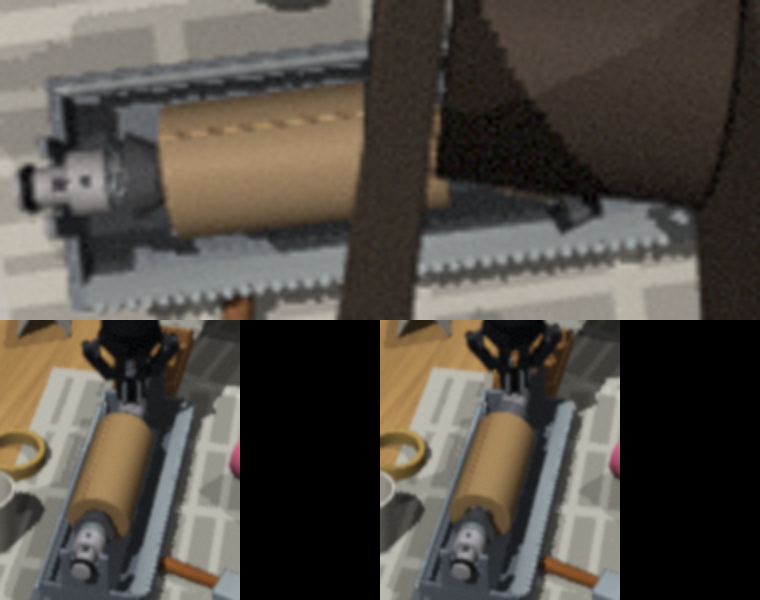

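The roll is riding up the cones: about 4.5 mm of the 7 mm at the hub end and 3.5 mm at the brake end. The hub is following the gripper, so I'll keep going.

```bash
for i in 1 2 3; do python3 -m handwheel '[[[-1,0.008,0.003,0,0,0,0],[-1,0.012,0.004,0,0,0,0]]]'|grep -E "pos|contact"; done
```

```text
eef_pos: [0.5813, -0.0449, 0.198]
contact_force: [-2.1, -4.7, 6.9]
eef_pos: [0.5812, -0.0434, 0.198]
contact_force: [-2.5, -3.6, 6.8]
eef_pos: [0.581, -0.0419, 0.198]
contact_force: [-3.1, -3.4, 6.0]
```

```bash
for i in 1 2; do python3 -m handwheel '[[[-1,0.008,0.003,0,0,0,0],[-1,0.008,0.003,0,0,0,0]]]'|grep -E "pos|contact"; done;  python3 -c "
from look import *
print(roll(capture('top')),roll(capture('side')))"
```

```text
eef_pos: [0.5809, -0.0408, 0.198]
contact_force: [-2.6, -3.0, 6.2]
eef_pos: [0.5808, -0.0398, 0.198]
contact_force: [-2.1, -2.8, 6.6]
[0.1663, 0.1371, 0, 0.1399, 0.1391, 0.1395, 0.1393] [0.1686, 0.137, 0.1383, 0.1387, 0.139, 0.1383, 0.1388]
```

```bash
for i in 1 2 3; do python3 -m handwheel '[[[-1,0.008,0.003,0,0,0,0],[-1,0.008,0.003,0,0,0,0]]]'|grep -E "pos|contact"; done
```

```text
eef_pos: [0.5807, -0.0388, 0.198]
contact_force: [-2.5, -3.5, 7.4]
eef_pos: [0.5806, -0.0378, 0.198]
contact_force: [-2.8, -2.2, 7.0]
eef_pos: [0.5805, -0.0368, 0.198]
contact_force: [-2.3, -4.2, 6.7]
```

```bash
python3 -m handwheel '[[[-1,0.006,0.002,0,0,0,0],[-1,0.006,0.002,0,0,0,0]]]'|grep -E "pos|contact";python3 -m handwheel '[[[-1,0.004,0.0015,0,0,0,0],[-1,0.004,0.0015,0,0,0,0]]]'|grep -E "pos|contact"
```

```text
eef_pos: [0.5804, -0.0361, 0.198]
contact_force: [-3.2, -3.9, 7.6]
eef_pos: [0.5804, -0.0357, 0.198]
contact_force: [-2.0, -5.6, 6.8]
```

```bash
for i in 1 2; do python3 -m handwheel '[[[-1,0.004,0.0015,0,0,0,0],[-1,0.004,0.0015,0,0,0,0]]]'|grep -E "pos|contact"; done
```

```text
eef_pos: [0.5803, -0.0353, 0.198]
contact_force: [-3.0, -6.3, 7.3]
eef_pos: [0.5803, -0.0349, 0.198]
contact_force: [-2.7, -7.7, 5.8]
```

```bash
for i in 1 2; do python3 -m handwheel '[[[-1,0.004,0.0015,0,0,0,0],[-1,0.004,0.0015,0,0,0,0]]]'|grep -E "pos|contact"; done; python3 -c "
from look import *
print(roll(capture('top')),roll(capture('side')))"
```

```text
eef_pos: [0.5803, -0.0344, 0.198]
contact_force: [-3.6, -8.5, 7.2]
eef_pos: [0.5802, -0.0341, 0.198]
contact_force: [-3.2, -10.1, 6.3]
[0.169, 0, 0.1399, 0.1403, 0.1401, 0.1403, 0.1407] [0.1698, 0, 0.139, 0.1393, 0.1395, 0.1395, 0.139]
```

The force rises at about 3–4 N/mm and the roll is now centred (top at z≈0.140, level end to end). I'll add one small step, hold, then tighten in stages.

```bash
python3 -m handwheel '[[[-1,0.003,0.001,0,0,0,0],[-1,0.003,0.001,0,0,0,0],[-1,0.003,0.001,0,0,0,0],[-1,0.003,0.001,0,0,0,0]]]'; python3 -m handwheel '[[[-1,0,0,0,0,0,0]]]'|grep -E "pos|contact"
python3 -m handwheel '[[[-1,0,0,0,0,0,0.02],[-1,0,0,0,0,0,0.05],[-1,0,0,0,0,0,0.07],[-1,0,0,0,0,0,0.07]]]'
```

```text
t: 14.4
eef_pos: [0.5802, -0.0338, 0.198]
eef_rot: [-3.141, 0.001, 2.004]
contact_force: [-2.5, -10.6, 6.8]
width: 0.13
grasp_force: 34.7
eef_pos: [0.5802, -0.0338, 0.198]
contact_force: [-3.8, -11.3, 6.9]
t: 15.02
eef_pos: [0.5804, -0.0337, 0.198]
eef_rot: [-3.142, 0.001, 1.783]
contact_force: [-1.4, -10.0, 5.7]
width: 0.132
grasp_force: 34.5
```

```bash
python3 -m handwheel '[[[-1,0,0,0,0,0,0.03],[-1,0,0,0,0,0,0.06],[-1,0,0,0,0,0,0.09],[-1,0,0,0,0,0,0.12],[-1,0,0,0,0,0,0.15],[-1,0,0,0,0,0,0.17],[-1,0,0,0,0,0,0.19],[-1,0,0,0,0,0,0.205],[-1,0,0,0,0,0,0.205],[-1,0,0,0,0,0,0.205]]]';python3 -c "
from workcell import arm
s=arm.observe();print(s['contact_force'],s['ft_torque'])"
```

```text
t: 16.27
eef_pos: [0.5809, -0.0338, 0.1981]
eef_rot: [3.14, 0.0, 1.14]
contact_force: [1.9, -10.7, 2.6]
width: 0.132
grasp_force: 34.1
[  1.88825637 -10.72624376   2.59106253] [-1.73186374 -0.13981079 -0.12986174]
```

```bash
python3 -m handwheel '[[[-0.6,0,0,0,0,0,0],[-0.4,0,0,0,0,0,0],[-0.2,0,0,0,0,0,0],[-0.1,0,0,0,0,0,0],[-0.1,0,0,0,0,0,0]]]'
python3 -m handwheel '[[[-0.1,0,0,-0.15,0,0,0],[-0.1,0,0,-0.4,0,0,0],[-0.1,0,0,-0.8,0,0,0],[-0.1,0,0,-1,0,0,0],[-0.1,0,0,-1,0,0,0]]]'
python3 -m handwheel '[[[-0.1,-0.4,0,-0.2,0,0,0],[-0.1,-0.8,0,-0.2,0,0,0],[-0.1,-1,0,-0.2,0,0,0],[-0.1,-1,0,-0.2,0,0,0]]]'
python3 -m handwheel '[[[-0.1,-0.4,0,0,0,0,0],[-0.1,-0.8,0,0,0,0,0],[-0.1,-1,0,0,0,0,0],[-0.1,-1,0,0,0,0,0]]]'
python3 - <<'E'
from look import *
np.set_printoptions(precision=4,suppress=True)
c=capture("top");d=capture("side");print(roll(c),roll(d))
for n,k in(("top",c),("side",d)):
    w=cloud(k);near=(abs(w[...,0]-.58)<.035)&(abs(w[...,1]+.035)<.04)&(w[...,2]>.147)&(w[...,2]<.165)
    t=w[near]
    if len(t)>10:
        V=np.linalg.svd(t[:,:2]-t[:,:2].mean(0))[2];print(n,len(t),t.mean(0),cv2.minAreaRect((t[:,:2]*1000).astype(np.float32)),np.degrees(np.arctan2(V[0,1],V[0,0])))
cv2.imwrite("pics/end.png",cv2.resize(c["image"][110:240,155:420,::-1],(795,390),interpolation=cv2.INTER_CUBIC))
E
```

```text
t: 16.9
eef_pos: [0.5803, -0.0329, 0.1978]
eef_rot: [-3.142, -0.0, 1.14]
contact_force: [-0.7, 0.7, -0.5]
width: 0.45
grasp_force: 0.0
t: 17.52
eef_pos: [0.5811, -0.033, 0.3198]
eef_rot: [3.138, -0.001, 1.14]
contact_force: [0.1, -0.3, -0.0]
width: 0.45
grasp_force: 0.0
t: 18.02
eef_pos: [0.5293, -0.1432, 0.3408]
eef_rot: [-3.14, 0.0, 1.138]
contact_force: [0.6, -0.7, 0.5]
width: 0.447
grasp_force: 0.0
t: 18.52
eef_pos: [0.4798, -0.2516, 0.341]
eef_rot: [-3.141, -0.0, 1.138]
contact_force: [-0.4, 0.0, 0.5]
width: 0.447
grasp_force: 0.0
[0.1682, 0.1398, 0.1406, 0.1403, 0.1397, 0.14, 0.1405] [0.169, 0.1367, 0.1395, 0.1391, 0.1388, 0.1393, 0.1395]
top 67 [ 0.5804 -0.0381  0.1546] ((580.3515625, -38.2990608215332), (27.186594009399414, 12.110078811645508), 65.58832550048828) 65.25381187177868
side 42 [ 0.5802 -0.0355  0.1524] ((580.1372680664062, -36.744964599609375), (27.717397689819336, 11.92042350769043), 66.84663391113281) 66.59773618056484
```

View pics/end.png

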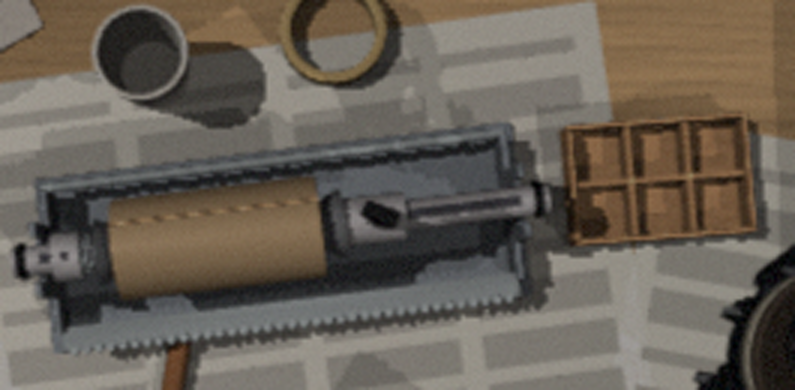

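The hub sits in the core, the head is back near 66° (screw ≈ 0.07) and the bystanders look undisturbed. The roll end reads 0.8 mm lower than before release. That may come from the arm hiding part of the roll in the earlier picture, so I'll check it with an equal mask.

```bash
python3 - <<'E'
from look import *
for n in("top","side"):
    r={}
    for i in range(4):
        c=capture(n);w=cloud(c);im=c["image"].astype(int)
        b=(im[...,0]-im[...,2]>20)&(w[...,2]>.10)&(w[...,2]<.155)&(abs(w[...,0]-.565)<.05)&(abs(w[...,1]-.07)<.1)
        q=w[b]
        for y0 in(-.03,0.01,.02,.04): 
            s=q[q[:,1]>y0];r.setdefault(y0,[]).append((len(s),round(float(np.percentile(s[:,1],99.7)),4)))
    print(n,r)
E
```

```text
top {-0.03: [(2304, 0.1678), (2297, 0.1676), (2302, 0.1678), (2302, 0.1675)], 0.01: [(2252, 0.1679), (2244, 0.1677), (2248, 0.1678), (2248, 0.1676)], 0.02: [(2100, 0.1679), (2093, 0.1681), (2097, 0.1678), (2099, 0.1679)], 0.04: [(1808, 0.1679), (1799, 0.1684), (1804, 0.168), (1809, 0.1683)]}
side {-0.03: [(1499, 0.169), (1502, 0.1696), (1498, 0.1696), (1500, 0.1693)], 0.01: [(1476, 0.1691), (1479, 0.1696), (1468, 0.1696), (1474, 0.1693)], 0.02: [(1402, 0.1691), (1409, 0.1697), (1398, 0.1697), (1404, 0.1693)], 0.04: [(1257, 0.1691), (1259, 0.1697), (1251, 0.1697), (1254, 0.1694)]}
```

With equal masks the two cameras average about 0.7 mm lower than before release, with a spread of about 0.5 mm. Even if that shift is real, the force should only drop from about 10 N to about 7 N, still inside 5–16 N. The screw is tight and the gripper is clear, so I'm handing in.

```bash
python3 -c "
from workcell import arm
print(arm.observe()['t'],arm.close_job())"
```

```text
the job is handed in; nothing more can be done
19.025 None
```

I handed the job in at 19.0 s (no verdict came back): the screw is tight again at about 0.07 rad, the roll is centred on both cones, nothing round the stand looks moved, and the gripper is clear; the hub force was about 8–11 N at tightening by the wrist sensor, possibly nearer 7 N since, as the cameras hint at a 0.7 mm slip back on release.

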